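Lever the vanity box open with the spatula

TASK

The lid of the walnut box is stiff and its slot too narrow for fingers: pick up the flat-bladed spatula, slip its blade into the slot under the tab at the front of the lid, lever the lid up and swing it back with the blade until it stands upright (or a little beyond) and stays there. Then lay the spatula down flat, wholly inside the oblong porcelain tray, and let go. Keep the gripper itself off the box, and leave the other things on the dresser where they are.

Things in the scene. Friction and masses are not known exactly. Their poses are not given: they have to be found in the camera images.
- box: Low walnut vanity box, fixed to the dresser, 110 (x, front to back) x 150 (y) x 42 high with its shut lid. Origin at the centre of its underside; its front, with the slot, faces its own -x (roughly the robot), y runs along the front. The lid is an 8 mm board that covers the whole box (underside at z = 34 when shut); a tab in the middle of its front edge, 40 wide, stands out 6 mm over the slot. Walls are 6 thick, the space inside is empty above z = 13.
- slot (a point): Centre of the mouth of the slot in the box's front wall, at box (-55, 0, 29): the slot is 40 wide (y) and 10 high (z 24 to 34), goes through the 6 mm wall into the empty inside, and its top is the underside of the lid.
- hinge (a point): Middle of the lid's hinge line, at box (55, 0, 34); the line runs along the box's y, level with the lid's underside.
- lid (a joint): Angle of the lid: 0 shut, 1.57 upright, 1.9 at its stop leaning back. The front edge goes up as it grows. The hinge is stiff: the lid (about 100 g, varying) stays at whatever angle it is left, and takes about 1.5 N to lift at the front edge.
- spatula: Loose cosmetic spatula, about 60 g, lying flat on the dresser, blade towards its +x. Grey handle 90 long x 16 wide x 16 high; origin at the centre of the handle's underside, x along the tool, z up. A straight steel blade 80 long, 16 wide, 2 thick goes on from the handle's end (x 45 to 125), level with the underside (z 0 to 2). A make-up brush with the same kind of handle also lies on the dresser: it has a tuft, not a blade.
- blade_tip (a point): Middle of the end of the spatula's blade, at spatula (125, 0, 1).
- handle_end (a point): Middle of the rear end of the spatula's handle, at spatula (-45, 0, 8).
- tray: Oblong white porcelain tray, fixed to the dresser, 220 (x) x 110 (y) outside; floor 6 thick, rim 4 wide and 10 high in all, so that the hollow measures 212 x 102 and is 4 deep. Origin at the centre of its underside.
- mirror: Bystander: silver hand mirror lying flat, disc 110 across and 12 thick, handle 115 long to its -x. Origin under the disc's centre.
- jar: Bystander: brown glass jar with black lid, 64 across, 75 high. Origin under its centre.
- trinket_dish: Bystander: round white dish, 90 across, 22 high. Origin under its centre.
- brush: Bystander: make-up brush lying flat, grey handle 90 x 16 x 16, tuft to its +x. Origin under the handle's centre.
- tin: Bystander: small round flat aluminium tin, 48 across, 13 high, lying between the robot and the box. Origin under its centre.
- lip_tube: Bystander: upright lip-colour tube, 20 across, 65 high. Origin under its centre.
Mind the look-alikes: they are no part of the job. What is shaped like the spatula but green is not meant.

How it is judged:
By the outcome, as a careful person would: the job done as asked, in the order asked, and still so for the second after the job is handed in, with the robot touching nothing.
It also fails if it takes over 59 s, if anything falls off the work surface, if the arm or the gripper's body presses on something with over 40 N, if the wrist force passes 120 N, or if a joint passes its speed limit or range.

ROBOT

A 6-joint arm with a two-finger parallel gripper is mounted at the origin on the work surface. World frame = base frame: x ahead of the robot, y to its left, z up, the work surface at z = 0. Lengths are in m, angles in degrees, forces in N, time in s.
With the tool pointing down it reaches from about 0.4 to 0.925 m from the base axis. Payload 12.5 kg.
Tool frame: the origin (TCP) lies at the very end of the fingers, on their centre line; the grasp point (between the pads) lies 19 mm behind it; x points along the fingers, z is the direction in which the jaws open and shut, and the axes are right-handed (so a half turn about x gives the same grasp; the last joint's range is limited). The gripper opens to 95 mm and grips with 3 to 60 N. Pads are 20 mm wide; open, the fingers measure 119 mm over their backs; the gripper's body (75 mm by 180 mm) begins 59 mm behind the grasp point.
Start: joints at [-74.347, 28.126, 89.318, -0, 62.55, -6.05], TCP at [0.231, -0.581, 0.215] pointing down, gripper open.
Joint ranges: [-177.58, 177.58], [-47.91, 125.51], [2.72, 160], [-65.01, 245.01], [3.68, 167.84], [-153.87, 153.87]. Speed limits (degrees/s): [127.2, 127.2, 159.86, 180, 180, 180].

INTERFACE

Orientations are given as [roll, pitch, yaw] about the fixed x, y, z axes, in that order (R = Rz(yaw) Ry(pitch) Rx(roll)).
In Python, from cell import r gives the robot as it stands.
- The arm moves only by the tool jog_arm, never from a script. Its argument "steps" is a list that holds one entry, the list of rows, each a list of 5 numbers: the finger opening in m, from 0 to 0.0951, then the shift along the world's x, y, z in m, then the turn about the world's z in degrees. In form: [[[fingers, tx, ty, tz, yaw], ...]]. A call has 1 to 10 rows; each row is the pose to reach, as a shift and turn from the pose commanded when the call began; what a row does not reach only later rows make up. A row lasts 1/12 s, in which the tool goes at most 41.7 mm and 7.16 degrees, less where a joint would pass 70% of its speed; a pose out of reach is approached as far as the arm can. A call with a gripper value outside its range is refused whole. The fingers move at their own pace and stop on an object; "grip_force" is the grip in N (left out, the last holds). Time passes only in rows, so rows that repeat a pose let the fingers close. It gives the time, the measured TCP pose, the force and the opening at its end, in the units of the state.
- r.read_state(): the state, without advancing time (a new reading comes with each control period).
- r.grab_frame(name): name is "scene" or "top" or "wrist"; returns a dict with "image" (400x640x3 uint8, blue, green, red), "camera_matrix" (3x3 intrinsics, pixels), "extrinsics" (4x4, takes a point from world to camera coordinates). Camera axes: x right, y down, z forward; pixel columns grow to the right and rows downward; lengths in m; the calibration is good to about 2 mm. The wrist camera is an equidistant fisheye: a pixel r from the principal point sees the ray r / f radians off the axis. A picture is of the moment at which its call begins. There is no depth.
- r.finish_job(): hands the job in, once; it reports no verdict.
Trained networks look in the newest picture that a camera, given by its name, has taken for a name from the list of things; names that differ only in an ending like _2 or _b are one class to them, and where a whole thing is asked for, a point or a joint stands for the part that bears it (a point fixed in the world has none). Each returns a list of dicts, best first, with "score" (0 to 1); they miss things now and then, are a little off and sometimes report something else, mostly with a low value. They report only what shows in the picture. A call takes as long as a camera call. They do not tell look-alikes from the thing itself.
- r.cut_out(camera, query): "region" (400x640 bool, what is visible of it) and "rect" ([left, top, width, height] in pixels, round what is visible of it).
The state is a dict: "time": time; "joint_positions": joint angles; "qvel": joint speeds; "joint_efforts": joint torques, N m; "tcp_pos": TCP position; "ee_rot": TCP orientation; "ft_force": force on the tool from outside, world axes, zero at the start; "moment": the same for the moment, N m; "gripper_width": opening from 0.0 (shut) to 1.0 (fully open).
Only numpy, scipy, OpenCV 4.12 (cv2) and the standard library are available. Lean on these libraries where they do the work, as an engineer would, in place of code of your own. Each camera call takes 0.05 s, during which the arm holds its last target.

## Working session

There is one attempt and no reset: what is moved stays moved. The work goes in short steps, Python scripts to look and compute and a tool call to move; the robot and the scene stay as the last step left them, time stands still between calls to the robot, and variables do not carry over. Pictures are saved under pics/ and viewed, and the job is handed in when it is done.

Besides the shell and the picture viewer there is one more tool, called after "Request:" as a command line: name --argument value ..., lists and objects as JSON in quotes. jog_arm: Moves the arm, as the interface text tells. Its arguments: {"type":"object","properties":{"steps":{"type":"array","items":{"type":"array","items":{"type":"array","items":{"type":"number"}}}},"grip_force":{"type":"number"}},"required":["steps"]}

```bash
ls; mkdir -p pics; python3 - <<'E'
from cell import r
import cv2
for n in ("scene","top","wrist"):
    f=r.grab_frame(n); cv2.imwrite(f"pics/{n}0.png",f["image"]); print(n,f["camera_matrix"].tolist(),f["extrinsics"].round(4).tolist())
print(r.read_state())
E
```

```text
pics
scene [[365.6470314481266, 0.0, 324.01898065392237], [0.0, 365.6470314481266, 202.89331160657534], [0.0, 0.0, 1.0]] [[0.6291, 0.7773, -0.0067, -0.3022], [0.6696, -0.5462, -0.5033, -0.3301], [-0.3949, 0.3121, -0.8641, 1.4744], [0.0, 0.0, 0.0, 1.0]]
top [[404.72435125217623, 0.0, 319.21781586872635], [0.0, 404.72435125217623, 199.7970659125413], [0.0, 0.0, 1.0]] [[-0.0222, -0.9998, 0.0003, 0.0091], [-0.9991, 0.0221, -0.0359, 0.5061], [0.0359, -0.0011, -0.9994, 1.0871], [0.0, 0.0, 0.0, 1.0]]
wrist [[309.70691628693146, 0.0, 321.27904755137433], [0.0, 309.70691628693146, 197.8278543222854], [0.0, 0.0, 1.0]] [[0.3696, -0.9292, -0.0021, -0.6233], [-0.8935, -0.356, 0.2736, -0.0301], [-0.255, -0.0993, -0.9618, 0.3915], [0.0, 0.0, 0.0, 1.0]]
{'time': 0.15, 'joint_positions': array([-7.43468904e+01,  2.81540227e+01,  8.93402615e+01, -2.16559895e-04,
        6.25493369e+01, -6.05158656e+00]), 'qvel': array([-0.10727947, -0.13981778, -0.10129384,  0.01983418, -0.06259953,
        0.04031311]), 'joint_efforts': array([ 2.54600156e-03, -6.12897348e+01, -2.58278918e+01,  6.93020225e-02,
        4.73449670e-02, -7.28450345e-05]), 'tcp_pos': array([ 0.23110404, -0.58052895,  0.21423083]), 'ee_rot': array([174.20073442,  89.95637854, 105.90553045]), 'ft_force': array([-0.3630915 , -0.46143839, -0.22612204]), 'moment': array([ 0.04861168, -0.02194425, -0.06152287]), 'gripper_width': 1.0038550250400147}
```

View pics/top0.png

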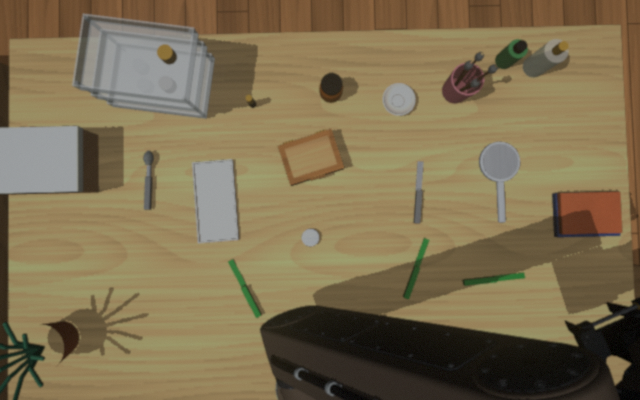

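View pics/scene0.png

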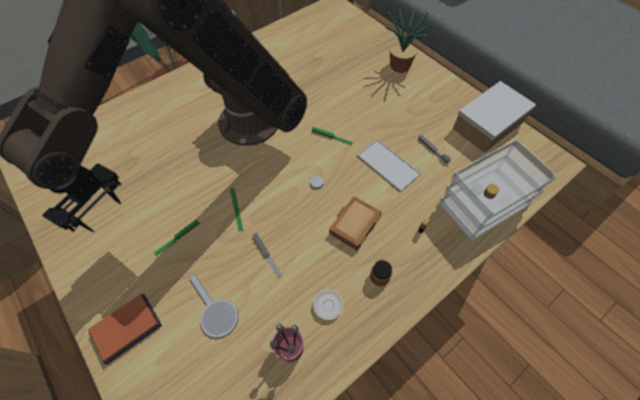

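View pics/wrist0.png

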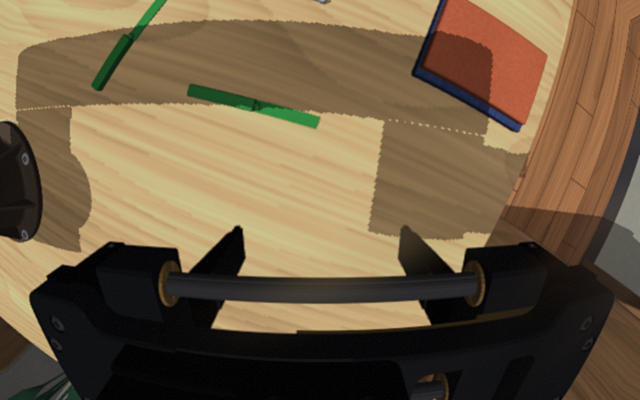

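```bash
cat > h.py <<'E'
from cell import r
import cv2, numpy as np
def plane(f,uv,z):
    K,E=f["camera_matrix"],f["extrinsics"]; R,t=E[:3,:3],E[:3,3]
    uv=np.atleast_2d(np.array(uv,float)); d=np.c_[uv,np.ones(len(uv))]@np.linalg.inv(K).T@R
    c=-R.T@t; return c+d*((z-c[2])/d[:,2])[:,None]
def proj(f,P):
    K,E=f["camera_matrix"],f["extrinsics"]; p=np.atleast_2d(P)@E[:3,:3].T+E[:3,3]; q=p@K.T; return q[:,:2]/q[:,2:]
E
python3 - <<'E'
from h import *
for cam in ("top","scene"):
    f=r.grab_frame(cam); np.save(f"{cam}.npy",f,allow_pickle=True)
    for q,z in (("spatula",0.008),("box",0.042),("tray",0.01),("lid",.042),("brush",.008),("tin",.013),("lip_tube",.06)):
        for d in r.cut_out(cam,q)[:3]:
            m=d["region"].astype(np.uint8); c=cv2.findContours(m,0,2)[0]; c=max(c,key=cv2.contourArea)[:,0]
            W=plane(f,c,z)[:,:2]; rr=cv2.minAreaRect((W*1000).astype(np.float32))
            print(cam,q,round(d["score"],2),d["rect"],np.round(rr[0],1),np.round(rr[1],1),round(rr[2],1))
            np.save(f"m_{cam}_{q}_{round(d['score'],2)}.npy",m)
E
python3 -c "
import cv2
t=cv2.imread('pics/top0.png');a=cv2.resize(t[150:235,380:460],None,fx=4.5,fy=4.5,interpolation=2)
b=cv2.resize(t[120:200,270:350],None,fx=4.5,fy=4.5,interpolation=2)
import numpy as np
b=cv2.copyMakeBorder(b,0,a.shape[0]-b.shape[0],0,0,0);cv2.imwrite('pics/crop1.png',np.hstack([a,b]))
s=cv2.imread('pics/scene0.png');a=cv2.resize(s[190:260,320:395],None,fx=5,fy=5,interpolation=2);b=cv2.resize(s[220:290,240:315],None,fx=5,fy=5,interpolation=2);cv2.imwrite('pics/crop2.png',np.hstack([b,a]))"
```

```text
top spatula 0.91 [463.2, 268.4, 64.4, 18.6] [ 285.9 -465.3] [ 23.3 164. ] 5.0
top spatula 0.67 [403.6, 241.8, 28.0, 56.0] [ 315.3 -259.1] [ 19.8 169.4] 67.7
top spatula 0.6 [414.3, 161.3, 8.8, 60.9] [ 522.9 -272.6] [ 18.9 166.6] 84.4
top box 0.69 [280.6, 127.6, 65.1, 59.7] [619.3  16. ] [119.8 152.5] 17.3
top box 0.42 [300.0, 228.5, 20.8, 17.0] [409.4  24.2] [41.9 39.2] 88.7
top box 0.34 [479.0, 142.0, 42.4, 79.7] [ 548.6 -464.2] [106.9 205.1] 73.0
top tray 0.97 [193.8, 161.0, 47.2, 81.6] [511.5 280.1] [220.6 114.4] 4.2
top tray 0.68 [300.8, 228.3, 16.8, 17.4] [407.7  23.6] [45.9 45.7] 88.7
top lid 0.71 [280.6, 124.6, 60.5, 60.1] [618.2  16.5] [118.  150.8] 16.5
top brush 0.69 [145.5, 152.8, 7.1, 57.0] [571.9 460.2] [ 24.5 160.7] 89.6
top brush 0.53 [245.9, 94.4, 12.4, 14.4] [782.3 178.1] [39.1 22. ] 32.4
top tin 0.55 [415.7, 158.0, 8.5, 64.9] [ 522.8 -271.7] [ 23.  165.9] 83.4
top tin 0.47 [300.4, 228.4, 18.0, 16.9] [407.9  24.9] [43.  45.6] 88.7
top tin 0.32 [380.8, 83.1, 34.6, 30.4] [ 776.  -224.1] [82.9 83.6] 43.7
scene spatula 0.75 [257.6, 234.7, 28.7, 39.4] [ 521.8 -270. ] [ 17.2 175.2] 84.2
scene spatula 0.66 [157.9, 218.9, 39.4, 36.7] [ 282.8 -466.1] [ 24.4 168.2] 5.3
scene spatula 0.61 [315.6, 124.4, 36.5, 20.8] [272.1 207.8] [163.7  25.5] 25.5
scene box 0.94 [334.2, 196.8, 46.9, 52.4] [622.9  12.5] [122.2 166.2] 16.6
scene tray 0.94 [358.4, 139.1, 62.8, 53.0] [510.7 281.1] [224.7 120.9] 3.3
scene lid 0.64 [329.7, 196.9, 51.7, 46.9] [618.9  18.8] [117.  152.5] 17.6
scene lid 0.62 [253.4, 232.7, 27.2, 41.3] [ 538.  -274.8] [ 15.4 163.1] 83.4
scene brush 0.64 [419.0, 136.0, 31.4, 26.5] [567.9 467.3] [ 29.8 155.7] 89.9
scene tin 0.72 [309.0, 178.6, 14.4, 11.5] [408.9  25.6] [36.  47.3] 51.2
scene lip_tube 0.45 [419.0, 220.9, 9.7, 11.9] [780.6 162.2] [20.6 51. ] 20.5
scene lip_tube 0.38 [358.7, 139.1, 62.5, 52.5] [532.9 249.3] [214.9 112. ] 3.3
```

View pics/crop1.png

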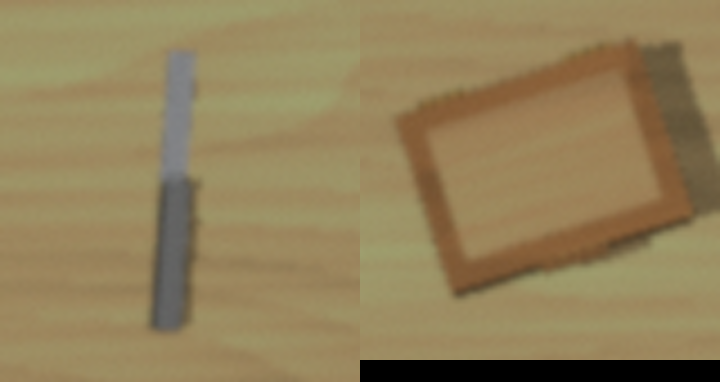

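View pics/crop2.png

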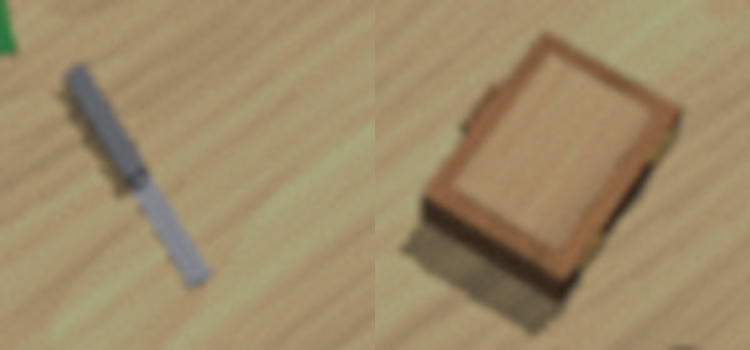

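```bash
cat > fit.py <<'E'
from h import *
from scipy.optimize import minimize
def boxpts(x0,x1,y0,y1,z0,z1): return np.array([[x,y,z] for x in(x0,x1) for y in(y0,y1) for z in(z0,z1)],float)
MODELS={"box":[boxpts(-55,55,-75,75,0,42),boxpts(-61,-55,-20,20,34,42)],
"tray":[boxpts(-110,110,-55,55,0,10)],
"spatula":[boxpts(-45,45,-8,8,0,16),boxpts(45,125,-8,8,0,2)]}
S=4
def render(f,parts,x,y,yaw,shape,z=0):
    c,s=np.cos(yaw),np.sin(yaw); m=np.zeros((shape[0],shape[1]),np.uint8)
    for p in parts:
        P=p/1000; W=np.c_[c*P[:,0]-s*P[:,1]+x,s*P[:,0]+c*P[:,1]+y,P[:,2]+z]
        uv=proj(f,W); h=cv2.convexHull(uv.astype(np.float32))
        cv2.fillConvexPoly(m,np.round(h*16).astype(np.int32),1,shift=4)
    return m
def fit(views,name,x0,z=0):
    # views: list of (f,mask); use upsampled crops via scaled intrinsics
    V=[]
    for f,m in views:
        ys,xs=np.where(m); a,b=ys.min()-12,xs.min()-12; h,w=ys.max()+13-a,xs.max()+13-b
        M=np.zeros((h,w),np.uint8); a0,b0=max(a,0),max(b,0); sub=m[a0:a+h,b0:b+w]; M[a0-a:a0-a+sub.shape[0],b0-b:b0-b+sub.shape[1]]=sub
        K=np.diag([S,S,1.])@np.array([[1,0,-b+.5-.5/S],[0,1,-a+.5-.5/S],[0,0,1]])@f["camera_matrix"]
        V.append((dict(camera_matrix=K,extrinsics=f["extrinsics"]),cv2.resize(M,None,fx=S,fy=S,interpolation=0)))
    def cost(p,V=V):
        c=0
        for f,M in V:
            q=render(f,MODELS[name],p[0]/1000,p[1]/1000,np.radians(p[2]),M.shape,z)
            c+=1-(q&M).sum()/max(1,(q|M).sum())
        return c/len(V)
    out=[]
    for VV in [V]+([[v] for v in V] if len(V)>1 else []):
        s=np.array([x0]+[np.array(x0)+d for d in np.diag([8,8,6])],float)
        R=minimize(cost,x0,args=(VV,),method="Nelder-Mead",options=dict(initial_simplex=s,xatol=.05,fatol=1e-4)); out.append((R.x.round(1),round(1-R.fun,3)))
    return out
E
python3 - <<'E'
from fit import *
L=lambda c:np.load(c+".npy",allow_pickle=True).item()
t,s=L("top"),L("scene"); l=np.load
print(fit([(t,l("m_top_box_0.69.npy")),(s,l("m_scene_box_0.94.npy"))],"box",[619,16,17]))
print(fit([(t,l("m_top_tray_0.97.npy")),(s,l("m_scene_tray_0.94.npy"))],"tray",[511,281,4]))
print(fit([(t,l("m_top_spatula_0.6.npy")),(s,l("m_scene_spatula_0.75.npy"))],"spatula",[485,-269,-5.6]))
st=r.read_state(); from scipy.spatial.transform import Rotation as Ro
print(Ro.from_euler("xyz",st["ee_rot"],degrees=True).as_matrix().round(3), st["tcp_pos"])
E
```

```text
[(array([621.7,  18.2,  17.5]), np.float64(0.952)), (array([621.9,  17.6,  17.3]), np.float64(0.968)), (array([620.5,  19.6,  16.9]), np.float64(0.944))]
[(array([511. , 281.9,   3.9]), np.float64(0.956)), (array([511.2, 280.6,   3.8]), np.float64(0.967)), (array([509.6, 284.3,   3.3]), np.float64(0.967))]
[(array([ 483.2, -267.5,   -5.8]), np.float64(0.817)), (array([ 483.7, -268.7,   -5.8]), np.float64(0.854)), (array([ 482.4, -266. ,   -5.7]), np.float64(0.879))]
[[ 0.     0.929  0.37 ]
 [-0.     0.37  -0.929]
 [-1.    -0.     0.   ]] [ 0.2311565  -0.58070603  0.21467651]
```

Request:
jog_arm --steps '[[[0.06, 0.03, 0.033, 0, -6], [0.06, 0.06, 0.068, 0, -12], [0.06, 0.088, 0.1, 0, -18], [0.06, 0.115, 0.13, 0, -24], [0.06, 0.143, 0.163, 0, -27.5], [0.06, 0.17, 0.195, 0, -27.5], [0.06, 0.2, 0.228, 0, -27.5], [0.06, 0.227, 0.26, 0, -27.5], [0.06, 0.255, 0.29, -0.02, -27.5], [0.06, 0.272, 0.311, -0.04, -27.5]]]'

```text
time: 1.78
tcp_pos: [0.5018, -0.2725, 0.1795]
ee_rot: [60.9, 89.7, -34.9]
ft_force: [1.1, -1.1, -0.1]
gripper_width: 0.632
```

Request:
jog_arm --steps '[[[0.06, 0, 0, -0.03, 0], [0.06, 0, 0, -0.06, 0], [0.06, 0, 0, -0.06, 0], [0.06, 0, 0, -0.06, 0]]]'

```text
time: 2.12
tcp_pos: [0.4994, -0.2736, 0.1176]
ee_rot: [-118.0, 89.9, 146.2]
ft_force: [0.2, -0.0, 0.2]
gripper_width: 0.629
```

```bash
python3 - <<'E'
from h import *
f=r.grab_frame("wrist"); cv2.imwrite("pics/w1.png",f["image"])
st=r.read_state();print(st["tcp_pos"],st["ee_rot"],st["joint_positions"],st["gripper_width"],st["time"])
# fisheye projection of predicted spatula
def fe(P):
    K,E=f["camera_matrix"],f["extrinsics"]; p=E[:3,:3]@P+E[:3,3]; a=np.arctan2(np.hypot(p[0],p[1]),p[2]); d=p[:2]/np.hypot(*p[:2]); return K[:2,2]+K[0,0]*a*d
im=f["image"].copy(); a=np.radians(-5.8)
for X,Y,Z in ((-45,-8,16),(-45,8,16),(45,-8,16),(45,8,16),(125,-8,2),(125,8,2)):
    P=np.array([483.2+np.cos(a)*X-np.sin(a)*Y,-267.5+np.sin(a)*X+np.cos(a)*Y,Z])/1000
    cv2.circle(im,tuple(int(round(v)) for v in fe(P)),2,(0,0,255),-1)
P=np.array([503.2,-269.5,16])/1000
cv2.circle(im,tuple(int(round(v)) for v in fe(P)),2,(255,0,0),-1)
t=st["tcp_pos"].copy();t[2]=.016
cv2.circle(im,tuple(int(round(v)) for v in fe(t)),2,(255,0,255),-1)
cv2.imwrite("pics/w1o.png",im)
f=r.grab_frame("top"); cv2.imwrite("pics/t1.png",f["image"])
E
```

```text
[ 0.49989666 -0.27429372  0.11892589] [ 44.05077617  89.98389858 -51.7650799 ] [-3.53880803e+01  3.02933320e+01  1.02867583e+02 -6.22542648e-03
  4.68236368e+01  6.04320349e+01] 0.6287102034785267 2.1667
```

View pics/w1o.png

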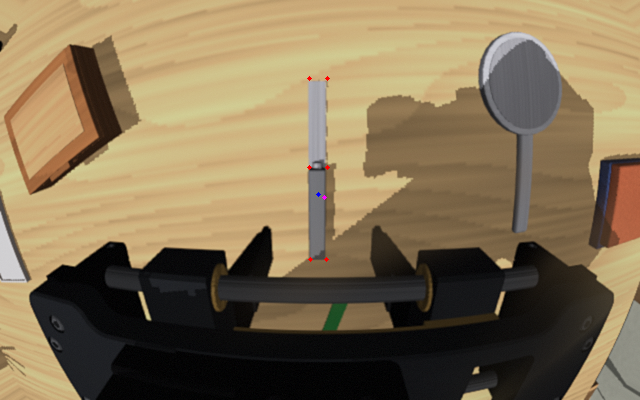

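Request:
jog_arm --steps '[[[0.06, 0, 0, -0.02, 0], [0.06, 0, 0, -0.04, 0], [0.06, 0, 0, -0.06, 0], [0.06, 0, 0, -0.08, 0], [0.06, 0, 0, -0.08, 0], [0.06, 0, 0, -0.08, 0], [0.06, 0, 0, -0.08, 0]]]'

```text
time: 2.8
tcp_pos: [0.5003, -0.2747, 0.0399]
ee_rot: [58.7, 89.9, -37.1]
ft_force: [0.5, -0.7, -0.1]
gripper_width: 0.634
```

```bash
cat >> h.py <<'E'
from scipy.spatial.transform import Rotation as Ro
def st():
    s=r.read_state(); R=Ro.from_euler("xyz",s["ee_rot"],degrees=True).as_matrix()
    print("tcp",s["tcp_pos"].round(4),"jawyaw",np.degrees(np.arctan2(R[1,2],R[0,2])).round(2),"R",R[:,0].round(3),"F",s["ft_force"].round(2),"M",s["moment"].round(3),"g",round(s["gripper_width"]*95,1),"t",s["time"])
    return s
def fe(f,P):
    K,E=f["camera_matrix"],f["extrinsics"]; p=E[:3,:3]@np.asarray(P)+E[:3,3]; a=np.arctan2(np.hypot(p[0],p[1]),p[2]); d=p[:2]/np.hypot(*p[:2]); return K[:2,2]+K[0,0]*a*d
E
python3 -c "
from h import *
st(); st();f=r.grab_frame('wrist');cv2.imwrite('pics/w2.png',f['image']);st()"
```

```text
tcp [ 0.5003 -0.2747  0.0399] jawyaw -95.82 R [ 0.002 -0.002 -1.   ] F [ 0.48 -0.69 -0.13] M [ 0.019  0.042 -0.013] g 60.2 t 2.8
tcp [ 0.5003 -0.2747  0.0399] jawyaw -95.82 R [ 0.002 -0.002 -1.   ] F [ 0.48 -0.69 -0.13] M [ 0.019  0.042 -0.013] g 60.2 t 2.8
tcp [ 0.5003 -0.2746  0.0399] jawyaw -95.82 R [ 0.002 -0.002 -1.   ] F [ 0.56 -0.56 -0.04] M [0.099 0.029 0.005] g 60.1 t 2.85
```

View pics/w2.png

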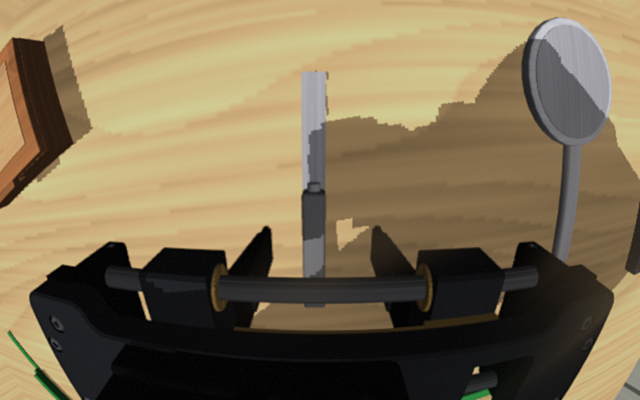

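Request:
jog_arm --steps '[[[0.06, 0.005, 0.005, 0, 0], [0.06, 0.005, 0.005, -0.02, 0], [0.06, 0.005, 0.005, -0.036, 0], [0.06, 0.005, 0.005, -0.036, 0], [0.06, 0.005, 0.005, -0.036, 0]]]'

```text
time: 3.27
tcp_pos: [0.505, -0.2687, 0.0025]
ee_rot: [-76.2, 90.0, -172.0]
ft_force: [-0.7, -0.3, -0.9]
gripper_width: 0.636
```

```bash
python3 -c "
from h import *
st()"
```

```text
tcp [ 0.505  -0.2687  0.0025] jawyaw -95.78 R [-0. -0. -1.] F [-0.68 -0.33 -0.88] M [ 0.05   0.057 -0.038] g 60.4 t 3.2667
```

Request:
jog_arm --steps '[[[0.0, 0, 0, 0.001, 0], [0.0, 0, 0, 0.001, 0], [0.0, 0, 0, 0.001, 0], [0.0, 0, 0, 0.001, 0], [0.0, 0, 0, 0.001, 0], [0.0, 0, 0, 0.001, 0], [0.0, 0, 0, 0.001, 0], [0.0, 0, 0, 0.001, 0]]]' --grip_force 60

```text
time: 3.93
tcp_pos: [0.5046, -0.2689, 0.0031]
ee_rot: [-0.3, 90.0, -96.1]
ft_force: [0.4, 0.6, 1.5]
gripper_width: 0.162
```

Request:
jog_arm --steps '[[[0.0, 0, 0, 0.02, 0], [0.0, 0, 0, 0.06, 0], [0.0, 0, 0, 0.1, 0], [0.0, 0, 0, 0.1, 0], [0.0, 0, 0, 0.1, 0]]]'

```text
time: 4.35
tcp_pos: [0.5053, -0.2693, 0.105]
ee_rot: [60.0, 89.8, -35.8]
ft_force: [0.4, -0.2, -1.2]
gripper_width: 0.164
```

```bash
python3 -c "
from h import *
st();f=r.grab_frame('wrist');cv2.imwrite('pics/w3.png',f['image'])"
```

```text
tcp [ 0.5053 -0.2693  0.105 ] jawyaw -95.8 R [ 0.003 -0.002 -1.   ] F [ 0.39 -0.16 -1.21] M [ 0.013 -0.009  0.072] g 15.6 t 4.35
```

View pics/w3.png

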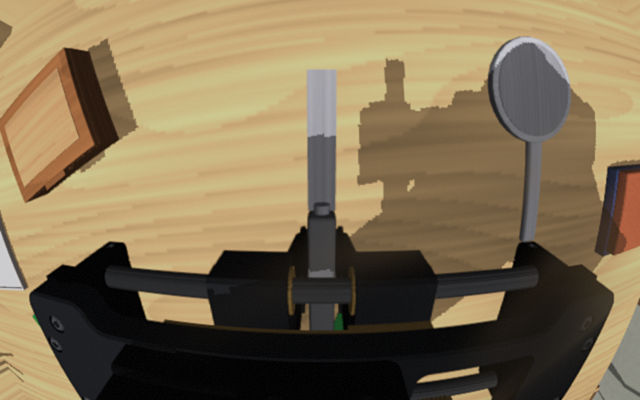

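Request:
jog_arm --steps '[[[0.0, -0.008, 0.034, 0, 4], [0.0, -0.016, 0.07, 0, 8], [0.0, -0.024, 0.105, 0, 12], [0.0, -0.032, 0.14, 0, 16], [0.0, -0.04, 0.175, 0, 20], [0.0, -0.048, 0.21, 0, 23.1], [0.0, -0.054, 0.234, 0, 23.1], [0.0, -0.054, 0.234, -0.02, 23.1], [0.0, -0.054, 0.234, -0.04, 23.1], [0.0, -0.054, 0.234, -0.04, 23.1]]]'

```text
time: 5.23
tcp_pos: [0.4487, -0.034, 0.0597]
ee_rot: [-119.3, 89.6, 168.1]
ft_force: [0.0, -0.2, -1.5]
gripper_width: 0.165
```

```bash
python3 - <<'E'
from fit import *
s=st()
u=np.array([np.cos(np.radians(17.3)),np.sin(np.radians(17.3))])
f=r.grab_frame('wrist'); im=f['image'].copy()
t=s["tcp_pos"]
n=np.array([-u[1],u[0]])
for d,e,z in ((103,8,-1.1),(103,-8,-1.1),(23,8,12.9),(23,-8,12.9)):
    P=np.r_[t[:2]+u*d/1000+n*e/1000,t[2]+z/1000]; p=fe(f,P); cv2.circle(im,tuple(np.round(p).astype(int).tolist()),2,(0,0,255),-1)
c=np.array([.6215,.018])
for X,Y,Z in ((-55,75,42),(-55,-75,42),(55,75,42),(55,-75,42),(-61,20,42),(-61,-20,42),(-55,20,24),(-55,-20,24)):
    p=fe(f,np.r_[c+u*X/1000+n*Y/1000,Z/1000]); cv2.circle(im,tuple(np.round(p).astype(int).tolist()),2,(255,0,255),-1)
cv2.imwrite('pics/w4.png',im)
for cam in("scene","top"):
    f=r.grab_frame(cam); g=f["image"]
    cv2.imwrite(f'pics/{cam}4.png',g); 
    for d in r.cut_out(cam,"box")[:2]: print(cam,d["score"],d["rect"],fit([(f,d["region"].astype(np.uint8))],"box",[621.5,18,17.3]))
E
```

```text
tcp [ 0.4487 -0.034   0.0597] jawyaw -72.64 R [-0.006  0.001 -1.   ] F [ 0.05 -0.24 -1.53] M [ 0.034  0.035 -0.022] g 15.7 t 5.2333
scene 0.65 [331.0, 194.8, 49.3, 55.1] [(array([621.1,  19.5,  16.5]), np.float64(0.964))]
top 0.91 [279.4, 130.1, 65.8, 54.6] [(array([621.9,  17.7,  16.7]), np.float64(0.953))]
```

View pics/w4.png

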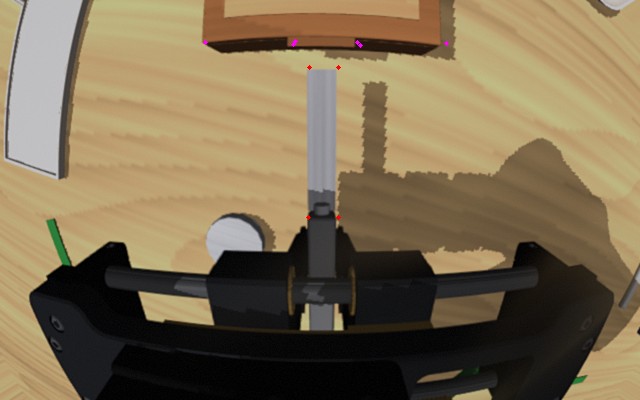

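View pics/scene4.png

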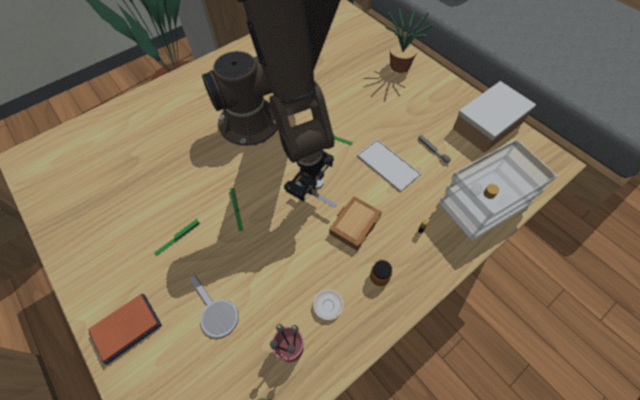

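```bash
python3 - <<'E'
import cv2,numpy as np
a=cv2.imread('pics/w2.png')[60:220,270:360];b=cv2.imread('pics/w4.png')[60:220,275:365]; c=cv2.imread('pics/w3.png')[60:220,275:365]
cv2.imwrite('pics/c5.png',cv2.resize(np.hstack([a,c,b]),None,fx=2.9,fy=2.9,interpolation=0))
E
python3 - <<'E'
# predicted pixels at w3/w4-type pose vs w2 pose, using relative extrinsics of wrist cam to TCP
from h import *
s=st(); f=r.grab_frame('wrist')
def tf(yaw,t):
    M=np.eye(4);a=np.radians(yaw);M[:2,:2]=[[np.cos(a),-np.sin(a)],[np.sin(a),np.cos(a)]];M[:3,3]=t;return M
T=tf(17.36,s["tcp_pos"])
g=dict(f); g["extrinsics"]=f["extrinsics"]@T   # from tool-level frame
def P(T2,X,Y,Z): 
    a=tf(-5.8,[.4832,-.2675,0])@np.array([X/1000,Y/1000,Z/1000,1]); return (np.linalg.inv(T2)@a)[:3]
T2=tf(-5.82,[.5003,-.2747,.0399]); T3=tf(-5.8,[.505,-.269,.0031])
for n,TT in(("w2",T2),("held",T3)):
    for p in((125,0,2),(45,0,16)): print(n,p,(P(TT,*p)*1000).round(1),fe(g,P(TT,*p)).round(1))
q=P(T3,125,0,2)
for dz in(-4,-2,2): print(dz,fe(g,q+[0,0,dz/1000]).round(1))
print(fe(g,q+[-.003,0,0]).round(1))
E
```

```text
tcp [ 0.4508 -0.0352  0.0635] jawyaw -72.73 R [ 0. -0. -1.] F [ 0.21 -0.53 -0.61] M [ 0.082 -0.064  0.021] g 15.2 t 5.4833
w2 (125, 0, 2) [107.3   5.5 -37.9] [314.3  68.5]
w2 (45, 0, 16) [ 27.3   5.4 -23.9] [314.4 191.4]
held (125, 0, 2) [103.2  -0.7  -1.1] [324.2  66.5]
held (45, 0, 16) [23.2 -0.7 12.9] [324.5 216.3]
-4 [324.2  67.5]
-2 [324.2  67. ]
2 [324.3  66. ]
[324.2  71.9]
```

View pics/c5.png

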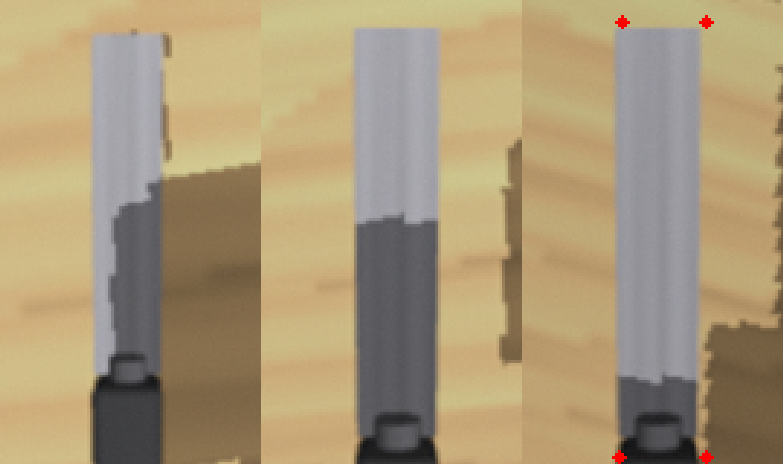

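Request:
jog_arm --steps '[[[0.0, 0, 0, -0.016, 0], [0.0, 0, 0, -0.0325, 0], [0.0, 0, 0, -0.0325, 0], [0.0, 0, 0, -0.0325, 0], [0.0, 0.0115, 0.0036, -0.0325, 0], [0.0, 0.0115, 0.0036, -0.0325, 0], [0.0, 0.0115, 0.0036, -0.0325, 0]]]'

```text
time: 6.12
tcp_pos: [0.4626, -0.0313, 0.0314]
ee_rot: [57.1, 89.9, -15.5]
ft_force: [-0.4, -0.6, -1.2]
gripper_width: 0.164
```

```bash
python3 - <<'E'
from h import *
s=st(); f=r.grab_frame('wrist'); cv2.imwrite('pics/w6.png',f['image'])
E
```

```text
tcp [ 0.4626 -0.0313  0.0314] jawyaw -72.67 R [ 0.001 -0.    -1.   ] F [-0.4  -0.64 -1.18] M [ 0.015 -0.006  0.022] g 15.6 t 6.1167
```

View pics/w6.png

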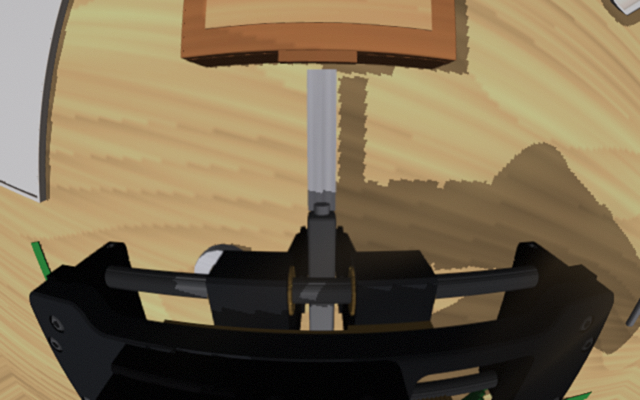

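Request:
jog_arm --steps '[[[0.0, 0.0057, 0.0018, 0, 0], [0.0, 0.0115, 0.0036, 0, 0], [0.0, 0.0172, 0.0053, 0, 0], [0.0, 0.0229, 0.0071, 0, 0], [0.0, 0.0229, 0.0071, 0, 0]]]'

```text
time: 6.58
tcp_pos: [0.4864, -0.0239, 0.0306]
ee_rot: [58.4, 89.9, -14.3]
ft_force: [-0.9, 0.4, -0.9]
gripper_width: 0.164
```

```bash
python3 - <<'E'
from h import *
s=st(); f=r.grab_frame('wrist'); cv2.imwrite('pics/w7.png',f['image'])
E
```

```text
tcp [ 0.4864 -0.0239  0.0306] jawyaw -72.67 R [ 0.001 -0.    -1.   ] F [-0.92  0.38 -0.95] M [0.009 0.041 0.017] g 15.6 t 6.5833
```

View pics/w7.png

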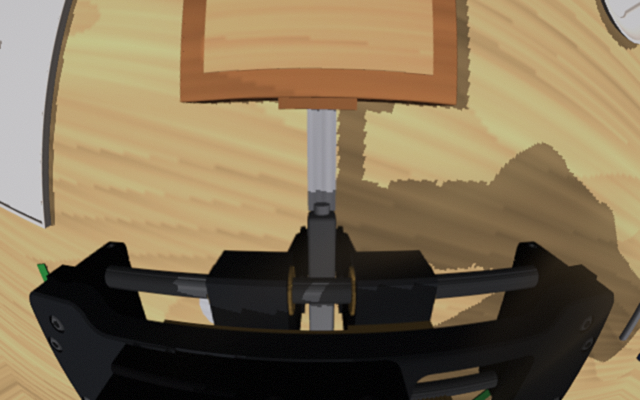

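```bash
python3 - <<'E'
import numpy as np
u=np.array([.955,.297]); x0,z0=-40,29.5
for th in range(0,106,5):
    t=np.radians(th); s=55-80*np.cos(t)-x0; z=34+80*np.sin(t)-z0
    print(th,(u*s).round(1),round(z,1))
E
```

```text
0 [14.3  4.5] 4.5
5 [14.6  4.5] 11.5
10 [15.5  4.8] 18.4
15 [16.9  5.3] 25.2
20 [18.9  5.9] 31.9
25 [21.5  6.7] 38.3
30 [24.6  7.6] 44.5
35 [28.1  8.8] 50.4
40 [32.2 10. ] 55.9
45 [36.7 11.4] 61.1
50 [41.6 12.9] 65.8
55 [46.9 14.6] 70.0
60 [52.5 16.3] 73.8
65 [58.4 18.2] 77.0
70 [64.6 20.1] 79.7
75 [71.  22.1] 81.8
80 [77.5 24.1] 83.3
85 [84.1 26.1] 84.2
90 [90.7 28.2] 84.5
95 [97.4 30.3] 84.2
100 [104.   32.3] 83.3
105 [110.5  34.4] 81.8
```

Request:
jog_arm --steps '[[[0.0, 0.007, 0.0022, 0, 0], [0.0, 0.0143, 0.0045, 0, 0], [0.0, 0.0143, 0.0045, 0, 0], [0.0, 0.0143, 0.0045, 0.004, 0], [0.0, 0.0143, 0.0045, 0.007, 0], [0.0, 0.0146, 0.0046, 0.0115, 0], [0.0, 0.0146, 0.0046, 0.0115, 0]]]'

```text
time: 7.22
tcp_pos: [0.4995, -0.0196, 0.0428]
ee_rot: [32.2, 90.0, -40.5]
ft_force: [-0.2, 0.4, -1.3]
gripper_width: 0.167
```

```bash
python3 - <<'E'
from h import *
s=st(); f=r.grab_frame('wrist'); cv2.imwrite('pics/w8.png',f['image'])
f=r.grab_frame('scene'); cv2.imwrite('pics/s8.png',cv2.resize(f['image'][130:270,250:430],None,fx=4,fy=4,interpolation=2))
E
```

```text
tcp [ 0.4995 -0.0196  0.0428] jawyaw -72.69 R [ 0. -0. -1.] F [-0.21  0.43 -1.35] M [0.053 0.129 0.062] g 15.8 t 7.2167
```

View pics/w8.png

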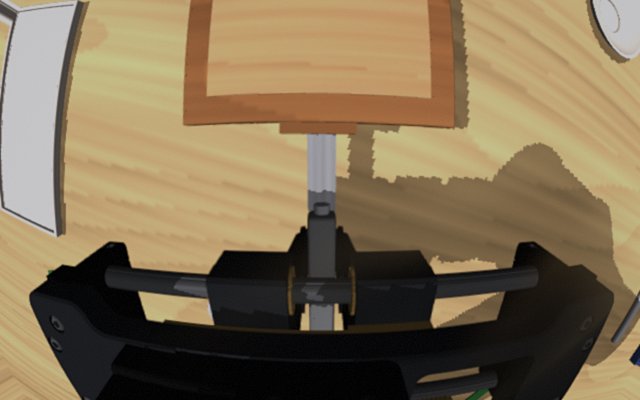

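View pics/s8.png

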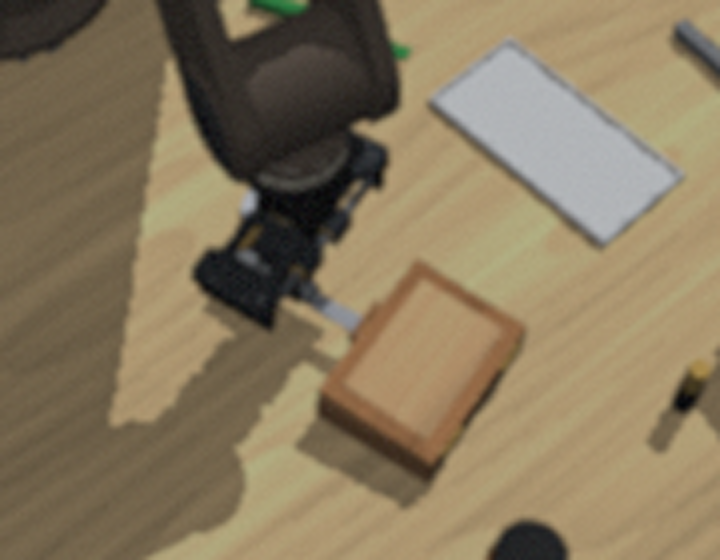

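Request:
jog_arm --steps '[[[0.0, 0.0009, 0.0002, 0.0069, 0], [0.0, 0.0023, 0.0007, 0.0137, 0], [0.0, 0.0043, 0.0013, 0.0204, 0], [0.0, 0.0069, 0.0021, 0.0268, 0], [0.0, 0.01, 0.003, 0.033, 0], [0.0, 0.0135, 0.0042, 0.0389, 0], [0.0, 0.0135, 0.0042, 0.0389, 0]]]'

```text
time: 7.9
tcp_pos: [0.5144, -0.0153, 0.0823]
ee_rot: [63.2, 89.9, -9.5]
ft_force: [-0.6, 0.9, -1.0]
gripper_width: 0.163
```

```bash
python3 - <<'E'
from h import *
s=st(); f=r.grab_frame('wrist'); cv2.imwrite('pics/w9.png',f['image'])
f=r.grab_frame('scene'); cv2.imwrite('pics/s9.png',cv2.resize(f['image'][130:270,250:430],None,fx=4,fy=4,interpolation=2))
E
```

```text
tcp [ 0.5144 -0.0153  0.0823] jawyaw -72.69 R [ 0.003 -0.    -1.   ] F [-0.58  0.95 -1.03] M [-0.01   0.018 -0.042] g 15.5 t 7.9
```

View pics/w9.png

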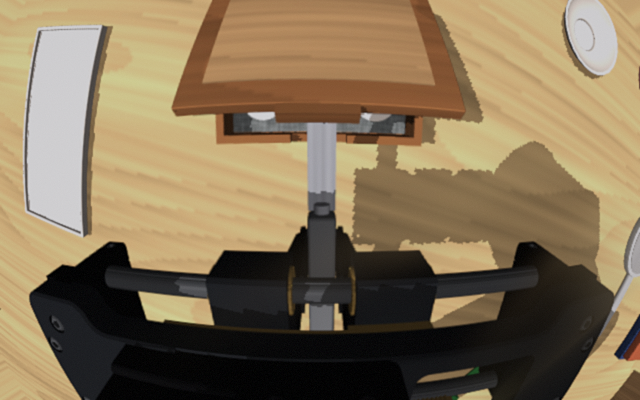

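View pics/s9.png

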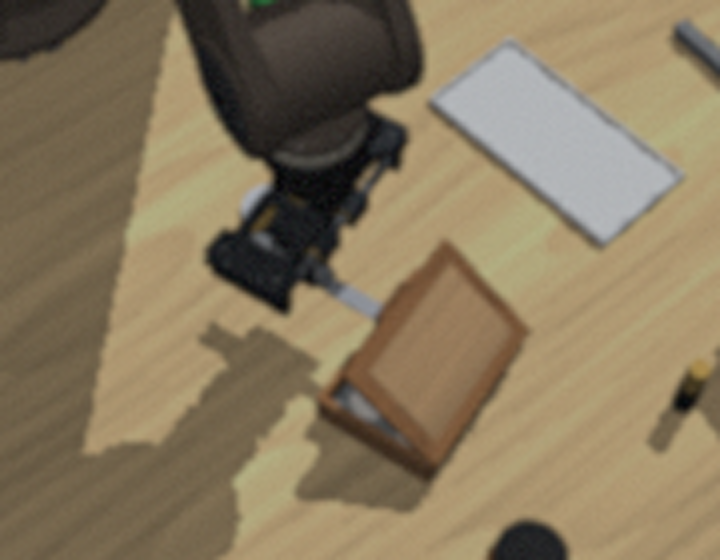

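Request:
jog_arm --steps '[[[0.0, 0.0041, 0.0012, 0.0055, 0], [0.0, 0.0086, 0.0026, 0.0107, 0], [0.0, 0.0135, 0.0041, 0.0154, 0], [0.0, 0.0188, 0.0058, 0.0196, 0], [0.0, 0.0244, 0.0075, 0.0234, 0], [0.0, 0.0303, 0.0094, 0.0266, 0], [0.0, 0.0365, 0.0113, 0.0293, 0], [0.0, 0.0429, 0.0133, 0.0314, 0], [0.0, 0.0429, 0.0133, 0.0314, 0]]]'

```text
time: 8.75
tcp_pos: [0.5577, -0.0018, 0.1128]
ee_rot: [66.6, 89.9, -6.1]
ft_force: [0.0, 0.1, -0.8]
gripper_width: 0.159
```

```bash
python3 - <<'E'
from h import *
s=st(); f=r.grab_frame('wrist'); cv2.imwrite('pics/w10.png',f['image'])
f=r.grab_frame('scene'); cv2.imwrite('pics/s10.png',cv2.resize(f['image'][130:270,250:430],None,fx=4,fy=4,interpolation=2))
E
```

```text
tcp [ 0.5577 -0.0018  0.1128] jawyaw -72.68 R [ 0.002 -0.    -1.   ] F [ 0.05  0.08 -0.81] M [ 0.054 -0.032  0.004] g 15.2 t 8.75
```

View pics/w10.png

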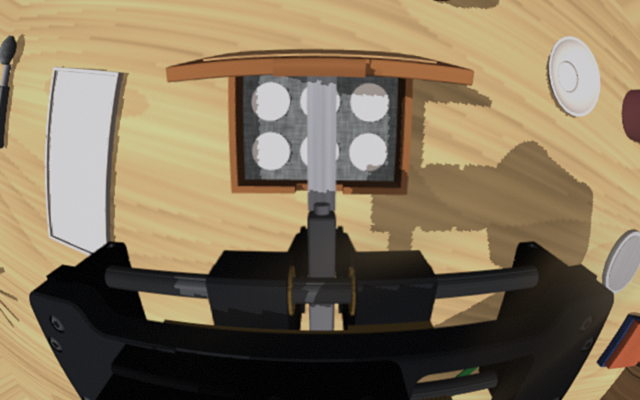

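View pics/s10.png

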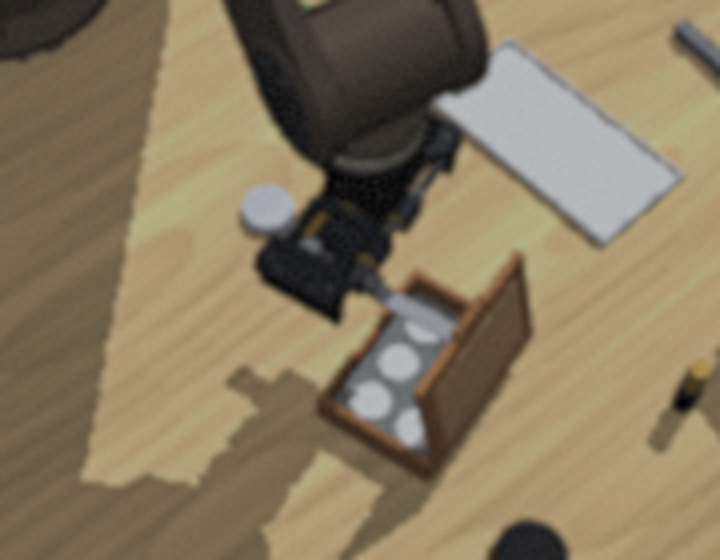

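Request:
jog_arm --steps '[[[0.0, 0.0065, 0.002, 0.0015, 0], [0.0, 0.0131, 0.004, 0.0024, 0], [0.0, 0.0197, 0.0061, 0.0027, 0], [0.0, 0.0264, 0.0082, 0.0024, 0], [0.0, 0.0317, 0.0098, 0.0017, 0], [0.0, 0.0317, 0.0098, 0.0017, 0], [0.0, 0.0317, 0.0098, 0.0017, 0]]]'

```text
time: 9.43
tcp_pos: [0.5881, 0.0079, 0.1138]
ee_rot: [63.3, 90.0, -9.4]
ft_force: [-0.9, -0.4, 0.2]
gripper_width: 0.165
```

```bash
python3 - <<'E'
from h import *
s=st(); f=r.grab_frame('wrist'); cv2.imwrite('pics/w11.png',f['image'])
f=r.grab_frame('scene'); cv2.imwrite('pics/s11.png',cv2.resize(f['image'][130:270,250:430],None,fx=4,fy=4,interpolation=2))
E
```

```text
tcp [0.5881 0.0079 0.1138] jawyaw -72.69 R [ 0. -0. -1.] F [-0.88 -0.41  0.16] M [ 0.012 -0.016  0.05 ] g 15.6 t 9.4333
```

View pics/w11.png

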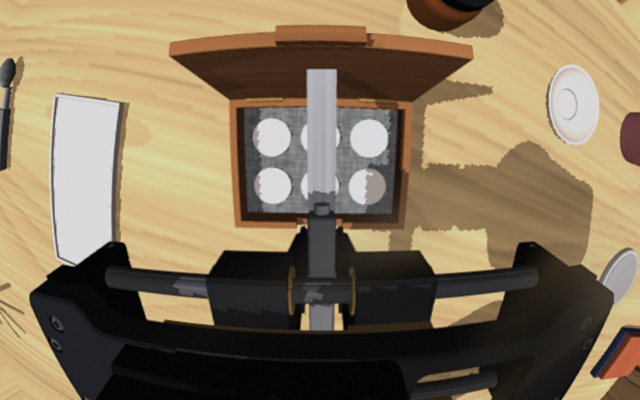

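View pics/s11.png

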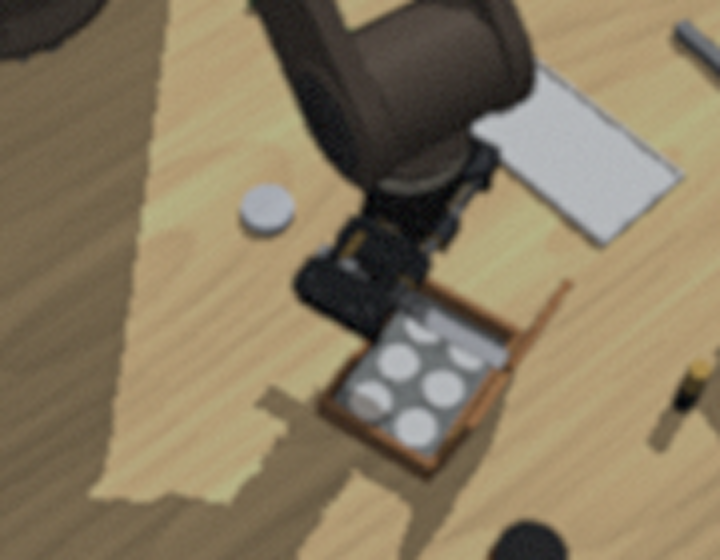

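Request:
jog_arm --steps '[[[0.0, -0.01, -0.003, 0, 0], [0.0, -0.03, -0.0095, 0, 0], [0.0, -0.067, -0.021, 0, 0], [0.0, -0.08, -0.025, 0.02, 0], [0.0, -0.08, -0.025, 0.055, 0], [0.0, -0.08, -0.025, 0.085, 0], [0.0, -0.08, -0.025, 0.085, 0]]]'

```text
time: 10.12
tcp_pos: [0.5095, -0.0177, 0.2043]
ee_rot: [63.1, 89.5, -9.6]
ft_force: [-0.6, -0.3, -0.3]
gripper_width: 0.16
```

Request:
jog_arm --steps '[[[0.0, -0.002, 0.033, 0, -3.5], [0.0, -0.004, 0.067, 0, -7], [0.0, -0.006, 0.1, 0, -10.5], [0.0, -0.008, 0.135, 0, -13.5], [0.0, -0.01, 0.17, 0, -13.5], [0.0, -0.012, 0.205, 0, -13.5], [0.0, -0.014, 0.24, 0, -13.5], [0.0, -0.014, 0.275, 0, -13.5], [0.0, -0.014, 0.297, 0, -13.5], [0.0, -0.014, 0.297, -0.03, -13.5]]]'

```text
time: 10.95
tcp_pos: [0.4954, 0.2843, 0.1724]
ee_rot: [112.5, 89.5, 26.5]
ft_force: [0.9, 0.0, -1.8]
gripper_width: 0.164
```

```bash
cat > lid.py <<'E'
from fit import *
def lidfit(f,m):
    u=np.radians(17.2); best=[]
    for th in range(60,111,2):
        a=np.radians(th)
        B=boxpts(-55,55,-75,75,0,34)
        def L(p):
            q=p.copy(); X=p[:,0]-55; Z=p[:,2]-34; q[:,0]=55+X*np.cos(a)+Z*np.sin(a); q[:,2]=34-X*np.sin(a)+Z*np.cos(a); return q
        parts=[L(boxpts(-55,55,-75,75,34,42)),L(boxpts(-61,-55,-20,20,34,42))]
        q=render(f,[B]+parts,.6215,.018,u,m.shape)
        best.append((round((q&m).sum()/(q|m).sum(),3),th))
    return sorted(best)[::-1][:4]
E
python3 - <<'E'
from lid import *
s=st()
for c in("scene","top"):
    f=r.grab_frame(c); cv2.imwrite(f'pics/{c}12.png',f['image'])
    for q in("box","lid"):
        for d in r.cut_out(c,q)[:1]: print(c,q,d["score"],d["rect"],lidfit(f,d["region"].astype(np.uint8)))
    for d in r.cut_out(c,"tray")[:1]: print(d["rect"],fit([(f,d["region"].astype(np.uint8))],"tray",[511,281,3.8]))
f=r.grab_frame("wrist"); cv2.imwrite(f'pics/w12.png',f['image'])
E
```

```text
tcp [0.4954 0.2843 0.1724] jawyaw -86.01 R [ 0.008  0.004 -1.   ] F [ 0.93  0.02 -1.77] M [ 0.06  -0.004  0.063] g 15.6 t 10.95
scene box 0.76 [328.8, 193.8, 63.5, 55.0] [(np.float64(0.958), 100), (np.float64(0.936), 98), (np.float64(0.933), 102), (np.float64(0.917), 96)]
scene lid 0.44 [360.6, 206.1, 30.8, 39.4] [(np.float64(0.095), 102), (np.float64(0.094), 100), (np.float64(0.093), 104), (np.float64(0.087), 106)]
[358.8, 140.6, 61.3, 49.8] [(array([512.4, 284.4,   3.6]), np.float64(0.959))]
top box 0.59 [273.0, 109.0, 69.3, 79.2] [(np.float64(0.97), 100), (np.float64(0.956), 98), (np.float64(0.952), 102), (np.float64(0.932), 96)]
top lid 0.54 [478.6, 141.6, 41.8, 82.2] [(np.float64(0.0), 110), (np.float64(0.0), 108), (np.float64(0.0), 106), (np.float64(0.0), 104)]
[200.4, 159.3, 36.5, 83.7] [(array([511.4, 269. ,   4.2]), np.float64(0.617))]
```

View pics/scene12.png

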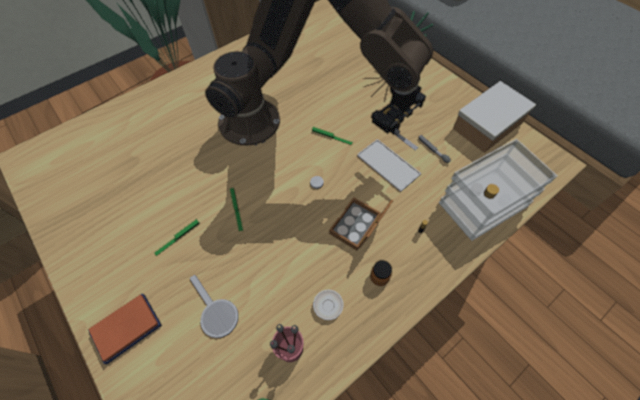

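View pics/w12.png

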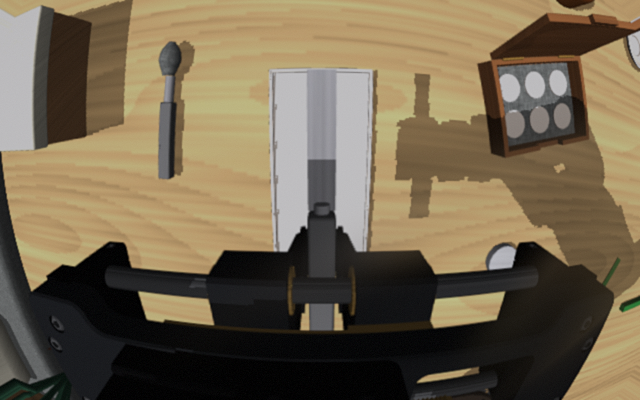

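Request:
jog_arm --steps '[[[0.0, 0, -0.002, -0.035, 0], [0.0, 0, -0.002, -0.07, 0], [0.0, 0, -0.002, -0.1, 0], [0.0, 0, -0.002, -0.125, 0], [0.0, 0, -0.002, -0.135, 0], [0.0, 0, -0.002, -0.135, 0], [0.0, 0, -0.002, -0.135, 0]]]'

```text
time: 11.98
tcp_pos: [0.4942, 0.2777, 0.0348]
ee_rot: [101.4, 90.0, 15.2]
ft_force: [-0.1, 0.6, -0.1]
gripper_width: 0.161
```

```bash
python3 - <<'E'
from h import *
s=st()
f=r.grab_frame("wrist"); im=f["image"].copy()
a=np.radians(3.8); 
for X in(-106,106):
  for Y in(-51,51):
    p=fe(f,[.511+(X*np.cos(a)-Y*np.sin(a))/1000,.2815+(X*np.sin(a)+Y*np.cos(a))/1000,.01]); cv2.circle(im,tuple(np.round(p).astype(int).tolist()),2,(0,0,255),-1)
cv2.imwrite(f'pics/w13.png',im)
E
```

```text
tcp [0.4942 0.2777 0.0348] jawyaw -86.22 R [ 0.  0. -1.] F [-0.12  0.58 -0.14] M [ 0.005  0.01  -0.031] g 15.3 t 11.9833
```

View pics/w13.png

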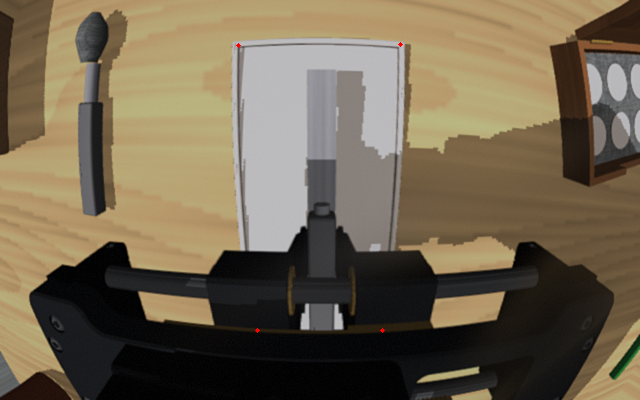

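Request:
jog_arm --steps '[[[0.0, 0, 0.002, -0.012, 0], [0.0, 0, 0.002, -0.022, 0], [0.0, 0, 0.002, -0.025, 0], [0.0, 0, 0.002, -0.025, 0], [0.0, 0, 0.002, -0.025, 0]]]'

```text
time: 12.45
tcp_pos: [0.4936, 0.2798, 0.0091]
ee_rot: [-18.6, 90.0, -104.8]
ft_force: [-1.7, 0.4, 3.2]
gripper_width: 0.165
```

```bash
python3 -c "
from h import *
st()"
```

```text
tcp [0.4936 0.2798 0.0091] jawyaw -86.19 R [-0. -0. -1.] F [-1.71  0.4   3.19] M [ 0.007  0.232 -0.005] g 15.7 t 12.45
```

Request:
jog_arm --steps '[[[0.02, 0, 0, 0, 0], [0.03, 0, 0, 0, 0], [0.04, 0, 0, 0, 0], [0.04, 0, 0, 0, 0], [0.04, 0, 0, 0, 0], [0.04, 0, 0, 0.02, 0], [0.04, 0, 0, 0.05, 0], [0.04, 0, 0, 0.09, 0], [0.04, 0, 0, 0.13, 0], [0.04, 0, 0, 0.13, 0]]]'

```text
time: 13.28
tcp_pos: [0.4962, 0.2809, 0.1458]
ee_rot: [108.7, 89.4, 22.5]
ft_force: [0.3, -0.0, 1.3]
gripper_width: 0.417
```

Request:
jog_arm --steps '[[[0.04, -0.03, 0.01, 0.03, 0], [0.04, -0.06, 0.02, 0.06, 0], [0.04, -0.08, 0.03, 0.08, 0], [0.04, -0.08, 0.03, 0.08, 0], [0.04, -0.08, 0.03, 0.08, 0]]]'

```text
time: 13.7
tcp_pos: [0.4134, 0.3104, 0.2201]
ee_rot: [112.5, 89.8, 26.4]
ft_force: [1.0, -0.7, 0.2]
gripper_width: 0.419
```

```bash
python3 - <<'E'
from lid import *
s=st()
for c in("scene","top"):
    f=r.grab_frame(c); cv2.imwrite(f'pics/{c}14.png',f['image'])
    for d in r.cut_out(c,"box")[:1]: print(c,d["score"],d["rect"],lidfit(f,d["region"].astype(np.uint8)))
    for d in r.cut_out(c,"spatula")[:4]: print(c,d["score"],d["rect"])
f=r.grab_frame("wrist"); im=f["image"].copy()
a=np.radians(3.8)
for X in(-106,106):
  for Y in(-51,51):
    p=fe(f,[.511+(X*np.cos(a)-Y*np.sin(a))/1000,.2815+(X*np.sin(a)+Y*np.cos(a))/1000,.01]); cv2.circle(im,tuple(np.round(p).astype(int).tolist()),2,(0,0,255),-1)
cv2.imwrite(f'pics/w14.png',im)
E
```

```text
tcp [0.4134 0.3104 0.2201] jawyaw -86.09 R [ 0.002  0.001 -1.   ] F [ 1.04 -0.65  0.25] M [ 0.004 -0.001 -0.029] g 39.8 t 13.7
scene 0.78 [330.8, 195.5, 61.1, 56.1] [(np.float64(0.926), 100), (np.float64(0.915), 98), (np.float64(0.898), 96), (np.float64(0.896), 102)]
scene 0.78 [231.7, 188.2, 11.8, 41.1]
scene 0.55 [159.5, 219.1, 34.8, 34.1]
scene 0.52 [313.9, 123.7, 42.5, 20.7]
scene 0.49 [372.5, 149.3, 37.9, 25.0]
top 0.56 [270.9, 110.5, 72.9, 76.9] [(np.float64(0.974), 100), (np.float64(0.959), 102), (np.float64(0.953), 98), (np.float64(0.935), 104)]
top 0.98 [406.3, 240.3, 25.3, 54.2]
top 0.94 [465.5, 273.3, 61.6, 12.1]
top 0.87 [212.7, 167.8, 4.5, 64.9]
top 0.83 [227.7, 257.0, 34.9, 61.6]
```

View pics/w14.png

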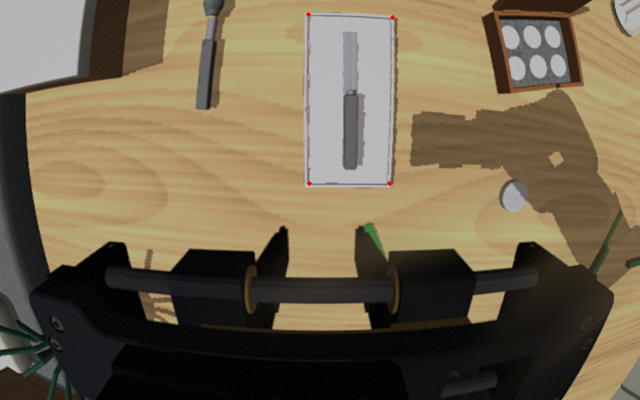

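View pics/scene14.png

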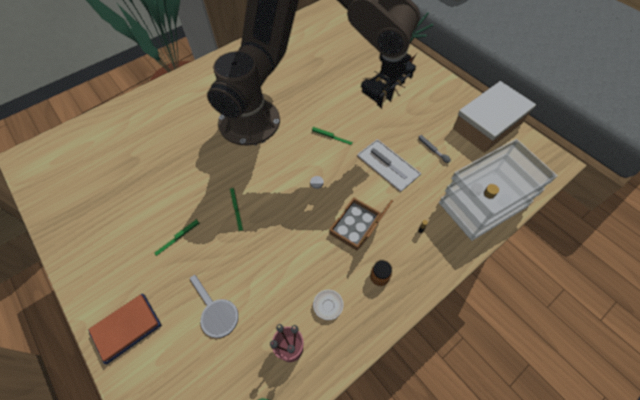

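```bash
python3 -c "
from h import *
print(r.finish_job())"
```

```text
the job is handed in; nothing more can be done
None
```

The lid is open and standing, the spatula lies in the porcelain tray, and I handed the job in at about 14 s of the 59 s allowed.

**What I did:** I picked up the grey-handled spatula, slid its blade into the slot with no notable force, and swung the lid back with the blade tip. I then backed away, laid the spatula in the tray, let go and lifted clear.

**Last checks:**
- **Lid:** fits from both the scene and top cameras put it at about 100°. That is a little beyond upright, and it had not moved since the blade left it.
- **Spatula:** the wrist picture shows it flat and wholly inside the tray's rim, with roughly 20 mm to spare at each end.
- **Forces:** the highest reading I saw was about 3 N, when the spatula touched the tray floor.
- **Other things:** the rest looked undisturbed in the pictures. I compared them by eye and did not measure them again.

**Checks that failed or disagreed:**
- The network did not find the lid as a separate part once it was open, so the angle comes from fitting the outline of the whole box.
- One refit of the tray from the top camera was off, at 0.62 overlap with the arm in the way, and I ignored it.
- The blade tip was about 2 mm nearer the gripper than first estimated, and I allowed for that.

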